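Mark the tea dish and turn it

TASK

Squeeze the green spring clip open, take it off its wooden stand and let it snap shut on the upright tab of the white dish, to mark which tea is in it. Then lift the dish off the board by its wooden grip, keeping it level and the loose steel tea ball in its middle, and give it a quarter turn so that the tab with the clip stands over the board's handle. Finish still holding the dish, level and still, about 10 cm above the middle of the board, and do not disturb the mug, spice jar, lemon and teaspoon.

Things in the scene. Friction and masses are not known exactly. Their poses are not given: they have to be found in the camera images.
- board: fixed bamboo serving board, 180 x 180 mm, 12 mm thick, with a flat handle 50 mm wide that runs from the middle of one side to 165 mm from the board's centre. Origin: centre of the square's underside (on the worktop); the handle lies along its own -x; z up.
- dish: white dish, 132 mm across, 26 mm high, 0.4 kg, on the board. Hollow slopes 9 degrees to the middle. A wire arch with a wooden grip spans it along its y. An ear along its +x (to 94 mm out, upper face 22 mm up) carries an upright tab. Origin: centre of underside; z up. At the start +x is along the board's +y: a turn of +90 degrees about z (anticlockwise from above) brings it over the board's handle.
- dish_grip (a point): centre of the dark wooden grip on top of the dish's arch, 118 mm above the dish's underside and over its centre: a bar 60 mm long along the dish's y, 16 mm wide along the dish's x and 16 mm high. Pinch it across its 16 mm.
- dish_tab (a point): point inside the dish's upright tab, 85 mm from the dish's centre along its +x and 32 mm above its underside. The tab is 4 mm thick along the dish's x, 26 mm wide along its y, and stands 20 mm above the ear: from 10 mm below to 10 mm above this point. The clip is well seated when its marker_mouth is at this point.
- tea_ball_center (a point): centre of the loose steel tea ball, 40 mm in diameter, 50 g, lying in the middle of the dish
- clip_stand: fixed wooden block 60 mm (its x) by 80 mm (its y) by 14 mm high, with a steel blade along its y standing on its middle: 4 mm thick, 56 mm long, 20 mm high above the block. Origin: centre of its underside; z up.
- marker: green spring clip like a clothes peg, 30 g, upright, jaws down, clamped on the stand's blade. 66 mm high, 18 mm wide (its y). Origin: between the jaw tips, at their lower ends; z up. Jaws open along its x; works either way round. Hinge 30 mm up; two tails 32 to 66 mm up, 28 mm apart over their outsides at the top. Pinch them along x 54 mm up: how it opens is told under marker_jaw.
- marker_mouth (a point): point midway between the clip's jaws, 8 mm above the jaw tips, fixed to the half on the clip's -x side
- marker_jaw (a joint): angle of the clip's jaws (rad): 0 when closed on something 4 mm thick (as at the start), about -0.1 closed on nothing, 0.34 fully open. Pinching the tails with about 10 N brings them parallel, 17 mm over their outsides, against a firm stop; the jaw tips are then 14 mm apart (8 mm apart 18 mm above the tips). Let go, and the spring shuts the jaws with about 6 N.
- mug: white mug, 78 mm across, 101 mm high, not to be disturbed; origin at its underside
- spice: spice jar with a green cap, 44 mm across, 100 mm high, not to be disturbed; origin at its underside
- lemon: lemon, 76 mm long, 55 mm high, not to be disturbed; origin at its underside
- spoon: steel teaspoon, 130 mm long, 11 mm high, not to be disturbed; origin at its underside
There are look-alikes about, which are no part of the job. Of the things like the part that bears tea_ball_center, leave any that is orange, red or turquoise; of the rest the smaller one is meant.

How it is judged (in metres and radians):
On the way, in this order (a step that is already met when the one before it is completed fails the run):
1. the clip is off the stand, let go, and clamped on the dish's tab (distance between marker_mouth and dish_tab below 0.012 m and contact force between marker and dish above 1 N and contact force between the fingers and marker below 0.1 N), for 0.3 s.
2. the dish is lifted clear of the board, level, with the clip on its tab (z of dish in the frame of board above 0.04 m and contact force between dish and board below 0.1 N and angle between dish's own z axis and vertical below 0.12 rad and distance between marker_mouth and dish_tab below 0.012 m), for 0.2 s.
At the end, for the whole second after the job is handed in: Clip clamped on the tab (mouth within 12 mm, over 1 N, fingers off it). Gripper holds the dish, touching nothing else, at rest: underside 60-150 mm above the board, within 40 mm of its centre, tab over the board's handle within 8 deg, tilt under 0.1 rad, ball within 12 mm of the dish's middle (all of step 1 and z of dish in the frame of board between 0.072 and 0.162 m and horizontal distance between dish and board below 0.04 m and angle between the x axis of dish and the x axis of board, either way round below 0.14 rad and x of dish_tab in the frame of board below -0.03 m and angle between dish's own z axis and vertical below 0.1 rad and horizontal distance between tea_ball_center and dish below 0.012 m and linear speed of dish below 0.03 m/s and angular speed of dish below 0.2 rad/s and contact force between the fingers and dish above 2 N and contact force between dish and board below 0.1 N); the arm keeps its last pose, push and grip.
It fails at once if the tea ball rolls more than 28 mm from the dish's middle (horizontal distance between tea_ball_center and dish above 0.028 m).
It fails at once if the dish is tilted more than 0.2 rad (angle between dish's own z axis and vertical above 0.2 rad).
It fails at once if the mug, spice jar, lemon or teaspoon is moved more than 20 mm (distance of any of mug, spice, lemon, spoon from where it was at the start of the episode above 0.02 m).
It also fails if it takes over 51 s, if anything falls off the work surface, if the arm or the gripper's body presses on something with over 40 N, if the wrist force passes 120 N, or if a joint passes its speed limit or range.

ROBOT

A 7-joint arm with a two-finger parallel gripper is mounted at the origin on a cart in front of the work surface, level with it; the furniture and walls round the work are solid. World frame = base frame: x ahead of the robot, y to its left, z up, the work surface at z = 0. Lengths are in mm, angles in rad, forces in N, time in s.
With the tool pointing down it reaches from about 425 to 1025 mm from the base axis. Payload 3.6 kg.
Tool frame: the origin (TCP) lies on the front face of the gripper's body, between the roots of the fingers; the fingertips stand 73 mm ahead of it and the grasp point (between the pads) lies 54 mm ahead of it; z points along the fingers, y is the line along which they close (so a half turn about z gives the same grasp; the last joint's range is limited). The gripper opens to 85 mm and grips with 20 to 120 N. Pads are 22 mm wide; open, the fingers measure 114 mm over their backs; the gripper's body (76 mm by 85 mm) begins 54 mm behind the grasp point. The pads swing forward as they close: fully open they stand 13 mm farther back than shut.
Start: joints at [-1.268, 0.591, 0.048, 1.609, -0.033, 0.943, -0.034], TCP at [279.515, 668.955, 303.902] pointing down, gripper open.
Joint ranges: [-2.69, 2.69], [-0.47, 2.24], [-1.27, 1.36], [0.19, 2.51], [-1.53, 4.68], [0.08, 2.07], [-3.09, 3.09]. Speed limits (rad/s): [2.57, 2.57, 3.14, 3.14, 3.14, 3.14, 3.14].

INTERFACE

Orientations are given as a unit quaternion [x, y, z, w].
In Python, from workcell import env gives the robot as it stands.
- The arm moves only by the tool step_arm, never from a script. Its arguments are lists of equal length, an entry for each row: "grip": the opening, from -1 (shut) to 1 (fully open); "xyz": the shift along the tool's x, y, z in cm, a list of three; "rot": the turn, a rotation vector about the tool's x, y, z in degrees, a list of three. A call has 1 to 10 rows; each row is the pose to reach, as a shift and turn from the pose commanded when the call began, along the tool's axes at that moment; what a row does not reach only later rows make up. A row lasts 1/8 s, in which the tool goes at most 62.5 mm and 10.7 degrees, less where a joint would pass 70% of its speed; a pose out of reach is approached as far as the arm can. A call with a gripper value outside its range is refused whole. The fingers move at their own pace and stop on an object; "force" is the grip in N (left out, the last holds). Time passes only in rows, so rows that repeat a pose let the fingers close. It gives the time, the measured TCP pose, the force, the opening and the grip force at its end, in the units of the state.
- env.observe(): the state, without advancing time (a new reading comes with each control period).
- env.capture(name): name is "scene" or "top"; returns a dict with "color" (420x560x3 uint8, red, green, blue), "intrinsics" (3x3 intrinsics, pixels), "k1" (the pictures are not rectified: a ray, as slopes to the right and down, at radius r is drawn at 1 + k1 r^2 times it, then the intrinsics apply), "xyz" and "attitude" of the camera in the world. Camera axes: x right, y down, z forward; pixel columns grow to the right and rows downward; lengths in mm; the calibration is good to about 2 mm. A picture is of the moment at which its call begins. There is no depth.
- env.hand_in(): hands the job in; it is judged then, once.
The state is a dict: "time": time; "joint_positions": joint angles; "qvel": joint speeds; "tau": joint torques, N m; "tcp_pos": TCP position; "ee_rot": TCP orientation; "wrist_force": force on the tool from outside, world axes, zero at the start; "moment": the same for the moment, N m; "grip_width": finger opening in mm; "finger_force": force on a finger pad.
Only numpy, scipy, OpenCV 4.12 (cv2) and the standard library are available. Lean on these libraries where they do the work, as an engineer would, in place of code of your own. Each camera call takes 0.05 s, during which the arm holds its last target. There are 200 camera calls.

## Working session

There is one attempt and no reset: what is moved stays moved. The work goes in short steps, Python scripts to look and compute and a tool call to move; the robot and the scene stay as the last step left them, time stands still between calls to the robot, and variables do not carry over. Pictures are saved under pics/ and viewed, at most 10 in all, crops included, and the job is handed in when it is done.

Besides the shell and the picture viewer there is one more tool, called after ">>>" as a command line: name --argument value ..., lists and objects as JSON in quotes. step_arm: Moves the arm, as the interface text tells. Its arguments: {"type":"object","properties":{"grip":{"type":"array"},"xyz":{"type":"array"},"rot":{"type":"array"},"force":{"type":"number"}},"required":["grip","xyz","rot"]}

```bash
mkdir -p pics; ls
cat > h.py <<'E'
import numpy as np, cv2
from workcell import env
from scipy.spatial.transform import Rotation as R
def rot(a):
    a=np.array(a,float)
    return R.from_quat(a) if a.size==4 else R.from_matrix(a.reshape(3,3))
def ray(c,uv):
    K=np.array(c["intrinsics"]);k1=c["k1"]
    d=np.array([(uv[0]-K[0,2])/K[0,0],(uv[1]-K[1,2])/K[1,1]]);s=d.copy()
    for _ in range(30): s=d/(1+k1*(s@s))
    return np.array(c["xyz"],float),rot(c["attitude"]).apply([s[0],s[1],1])
def plane(c,uv,z):
    o,d=ray(c,uv); return o+d*(z-o[2])/d[2]
def proj(c,p):
    q=rot(c["attitude"]).inv().apply(np.array(p,float)-np.array(c["xyz"]));s=q[:2]/q[2]
    s=s*(1+c["k1"]*(s@s));K=np.array(c["intrinsics"]);return np.array([s[0]*K[0,0]+K[0,2],s[1]*K[1,1]+K[1,2]])
def tri(c1,u1,c2,u2):
    A=[];b=[]
    for c,u in((c1,u1),(c2,u2)):
        o,d=ray(c,u);d/=np.linalg.norm(d);M=np.eye(3)-np.outer(d,d);A.append(M);b.append(M@o)
    return np.linalg.solve(sum(A),sum(b))
def snap(n,f):
    c=env.capture(n);cv2.imwrite("pics/"+f+".png",c["color"][...,::-1]);np.save("pics/"+f+".npy",c,allow_pickle=True);return c
def load(f): return np.load("pics/"+f+".npy",allow_pickle=True).item()
E
python3 - <<'E'
from h import *
for n in("scene","top"):
    c=snap(n,n+"0");print(n,c["xyz"],c["attitude"],c["intrinsics"],c["k1"])
print(env.observe())
a=load("scene0")["color"];b=load("top0")["color"]
E
```

```text
pics
scene [-224.81016154 -500.12916601  573.65509775] [ 0.74722977 -0.37545246  0.25726996 -0.48424714] [[532.84906566   0.         286.61046463]
 [  0.         532.84906566 210.69001458]
 [  0.           0.           1.        ]] -0.004758311607076878
top [ 458.71252836  128.84018771 1317.86413143] [-0.70354651  0.70709192 -0.05242747  0.04790295] [[447.34165859   0.         275.98575467]
 [  0.         447.34165859 210.90710646]
 [  0.           0.           1.        ]] -0.12067422765949493
{'time': 0.1, 'joint_positions': array([-1.26849839,  0.5920522 ,  0.04828137,  1.6097116 , -0.03328547,
        0.94272675, -0.03369334]), 'qvel': array([ 0.00043437, -0.00139681, -0.00024173, -0.00364309,  0.00125061,
        0.00215227,  0.00030991]), 'tau': array([ 4.60869080e-03, -5.49994111e+01,  1.55319761e+00, -1.98825717e+01,
        9.72496084e-03,  3.85847903e-03,  2.04119367e-06]), 'tcp_pos': array([279.2572044 , 668.39447822, 302.83002771]), 'ee_rot': array([ 1.96553709e-01,  9.80492500e-01, -1.03638853e-03, -1.48204951e-04]), 'wrist_force': array([0.00220199, 1.10389244, 0.20804476]), 'moment': array([ 0.01960254,  0.07999439, -0.02817704]), 'finger_force': 0.0, 'grip_width': 85.37897432950844}
```

View pics/scene0.png

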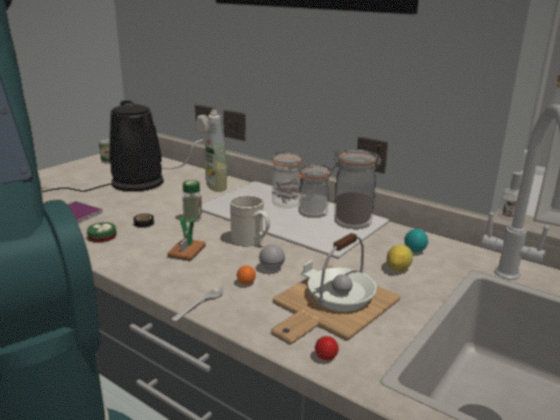

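View pics/top0.png

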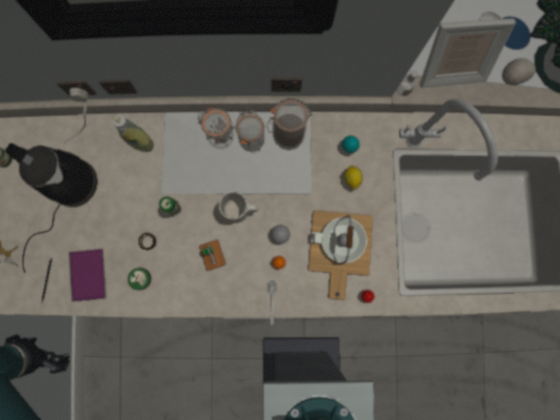

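Scene picture: the clip stands at (186,235), the dish at (342,288) with a grey ball at (343,284), and the board handle at (295,325). Candidate balls are grey in the dish (343,284), larger grey on the worktop (271,257), orange (246,275), red (327,347) and turquoise (416,240). The smaller grey one, in the dish, fits. I'll confirm it in an enlarged crop.

Run:
```python
from h import *
a=load("scene0")["color"];b=load("top0")["color"]
def cr(im,x,y,w,h): 
    return cv2.resize(cv2.convertScaleAbs(im[y:y+h,x:x+w],alpha=1.6),(400,300),interpolation=cv2.INTER_CUBIC)
m=np.vstack([np.hstack([cr(a,150,200,80,60),cr(a,264,225,144,108)]),np.hstack([cr(b,180,225,64,48),cr(b,296,202,96,72)])])
cv2.imwrite("pics/crop0.png",m[...,::-1])
```

```text
(no output)
```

View pics/crop0.png

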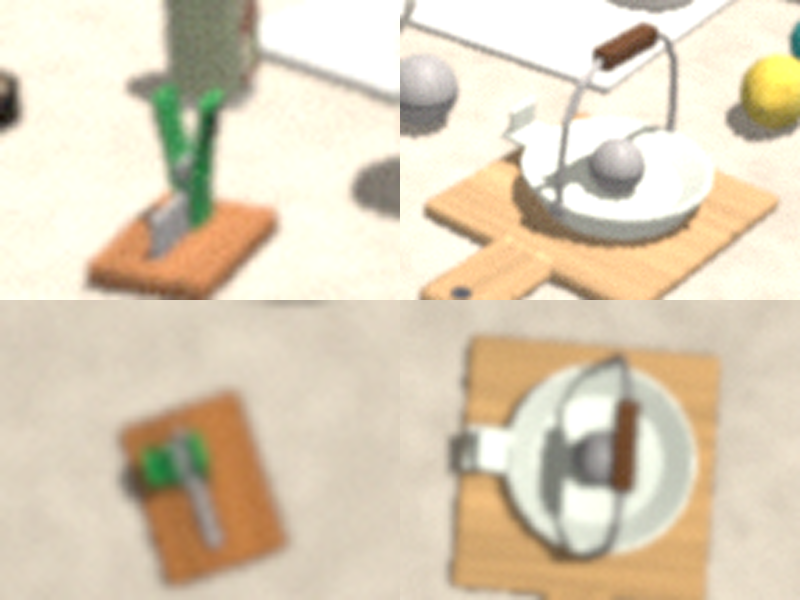

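Run:
```python
from h import *
T=load("top0");S=load("scene0")
def mask(c,lo,hi,box):
    h=cv2.cvtColor(cv2.GaussianBlur(c["color"],(3,3),0),cv2.COLOR_RGB2HSV);m=cv2.inRange(h,lo,hi);o=np.zeros_like(m);x,y,X,Y=box;o[y:Y,x:X]=m[y:Y,x:X]
    return o
def big(m):
    n,l,s,ce=cv2.connectedComponentsWithStats(m);i=1+s[1:,4].argmax();return (l==i),ce[i],s[i]
def rect(c,m,z):
    k,_=cv2.findContours(m.astype(np.uint8),cv2.RETR_EXTERNAL,cv2.CHAIN_APPROX_NONE);k=max(k,key=len)[:,0]
    return cv2.minAreaRect(np.array([plane(c,p,z)[:2] for p in k],np.float32))
def hsv(c,u): return cv2.cvtColor(c["color"],cv2.COLOR_RGB2HSV)[u[1],u[0]]
print("hsv board",hsv(T,(318,262)),"stand",hsv(T,(219,262)),"green",hsv(T,(206,251)),"grip",hsv(T,(350,237)),hsv(S,(345,241)),"greenS",hsv(S,(184,225)),hsv(S,(190,235)),"dish",hsv(T,(358,240)),"tab",hsv(S,(307,268)),hsv(T,(318,238)))
m,ce,s=big(mask(T,(3,90,40),(14,255,255),(190,230,235,275)));
g,gc,gs=big(mask(T,(45,90,30),(85,255,255),(190,230,235,275)))
hull=(m|g)
print("stand",ce,s,rect(T,m,14)); print("green top",gc,gs,rect(T,g,62))
m,ce,s=big(mask(T,(8,70,60),(24,255,255),(296,205,385,274)));print("board",ce,s,rect(T,m,12))
m,ce,s=big(mask(T,(0,70,15),(14,255,110),(335,215,362,255)));print("gripT",ce,s,rect(T,m,138));gt=ce
m,ce,s=big(mask(S,(0,60,10),(14,255,110),(325,225,365,255)));print("gripS",ce,s);print("grip",tri(T,gt,S,ce))
ys,xs=np.nonzero(mask(S,(45,90,20),(85,255,255),(165,205,215,258)));print("greenS bbox",xs.min(),xs.max(),ys.min(),ys.max())
for y in range(ys.min(),ys.max()+1): print(y,sorted(xs[ys==y]))
for n,c,b in(("T",T,(325,215,372,270)),):
    mm=mask(c,(0,0,135),(180,60,255),b);k=big(mm);print("dish",k[1],k[2],rect(c,k[0],32+0))
```

```text
hsv board [ 17 119 131] stand [ 14 162 123] green [ 69 169  71] grip [ 12 149  70] [  8 117  85] greenS [ 67 138  89] [ 65 129  79] dish [ 40  15 150] tab [ 35  21 132] [ 38  16 176]
stand [213.70833333 256.09722222] [200 240  25  30 360] ((517.2609252929688, 306.83837890625), (77.6352310180664, 57.95891189575195), 19.221343994140625)
green top [204.91304348 251.34782609] [203 249   5   6  23] ((524.0347290039062, 320.2694396972656), (14.077383041381836, 11.291712760925293), 0.8056778907775879)
board [338.91129032 245.54086022] [ 308  210   65   64 1860] ((550.279052734375, -68.48458099365234), (180.39772033691406, 181.40379333496094), 84.71354675292969)
gripT [349.32608696 237.0326087 ] [347 227   6  21  92] ((556.8946533203125, -73.20480346679688), (12.448906898498535, 53.829071044921875), 84.62476348876953)
gripS [345.28571429 240.82142857] [335 234  21  16 168]
grip [558.32098971 -76.69698668 130.98377992]
greenS bbox 181 193 218 244
218 [np.int64(182), np.int64(183), np.int64(184)]
219 [np.int64(181), np.int64(182), np.int64(183), np.int64(184), np.int64(191), np.int64(192), np.
[... 778 characters left out ...]
p.int64(189), np.int64(190)]
232 [np.int64(189), np.int64(190)]
233 [np.int64(189), np.int64(190)]
234 [np.int64(189), np.int64(190)]
235 [np.int64(189), np.int64(190)]
236 [np.int64(188), np.int64(189), np.int64(190)]
237 [np.int64(188), np.int64(189), np.int64(190)]
238 [np.int64(188), np.int64(189), np.int64(190)]
239 [np.int64(189), np.int64(190)]
240 [np.int64(189), np.int64(190)]
241 [np.int64(189), np.int64(190), np.int64(191)]
242 [np.int64(189), np.int64(190), np.int64(191)]
243 [np.int64(189), np.int64(190)]
244 [np.int64(189)]
dish [328.84455959 234.62694301] [325 218  14  39 193] ((568.8043823242188, -33.267738342285156), (31.316469192504883, 112.85000610351562), 78.300048828125)
```

>>> step_arm --grip '[1,1,1,1,1,1,1,1,1,1]' --xyz '[[-3.7,-2.3,0],[-7.4,-4.6,0],[-11.1,-7,0],[-14.8,-9.3,0],[-18.5,-11.6,1],[-22.2,-13.9,2],[-25.9,-16.2,3],[-29.6,-18.5,4],[-33.3,-20.9,5],[-36.9,-23.2,5.2]]' --rot '[[0,0,10],[0,0,20],[0,0,30],[0,0,40],[0,0,50],[0,0,60],[0,0,70],[0,0,80],[0,0,90],[0,0,100]]'

```text
time: 1.35
tcp_pos: [530.5, 311.2, 250.8]
ee_rot: [0.879, 0.477, -0.001, 0.0]
wrist_force: [0.7, -0.1, 0.6]
grip_width: 85.4
finger_force: 0.0
```

>>> step_arm --grip '[1,1,1,1,1,1]' --xyz '[[0,0,0],[0,0,0],[0,0,0],[0,0,0],[0,0,0],[0,0,0]]' --rot '[[0,0,10],[0,0,20],[0,0,30],[0,0,38.1],[0,0,38.1],[0,0,38.1]]'

```text
time: 2.1
tcp_pos: [530.3, 312.7, 251.7]
ee_rot: [0.986, 0.168, -0.0, 0.0]
wrist_force: [-0.3, 0.1, -0.2]
grip_width: 85.9
finger_force: 0.0
```

```bash
cat >> h.py <<'E'
def tool(p,yang,obs=None):
    """delta (cm, deg about tool z) from measured pose to TCP p with tool y at azimuth yang (deg)"""
    o=obs or env.observe();r=rot(o["ee_rot"]);d=r.inv().apply(np.array(p)-o["tcp_pos"])/10
    y=r.apply([0,1,0]);a=np.degrees(np.arctan2(y[1],y[0]));t=(a-yang+180)%360-180
    return d.round(2),round(t,2),a.round(2)
E
python3 - <<'E'
from h import *
T=load("top0");S=load("scene0");o=env.observe()
print(o["time"],o["tcp_pos"],o["joint_positions"],rot(o["ee_rot"]).as_matrix().round(3).tolist())
def green(c,b):
    x,y,X,Y=b;i=c["color"][y:Y,x:X].astype(float);w=np.clip(i[...,1]-np.maximum(i[...,0],i[...,2])-5,0,None);return w
w=green(T,(198,243,220,258));print(w.astype(int))
yy,xx=np.mgrid[243:258,198:220];print("T cen",(w*xx).sum()/w.sum(),(w*yy).sum()/w.sum())
u=((w*xx).sum()/w.sum(),(w*yy).sum()/w.sum())
for z in(50,60,70,82): print(z,plane(T,u,z))
w=green(S,(176,212,200,228));print(w.astype(int))
for t in((182.8,218),(192.2,218.3)): print("S tail top @z=82",plane(S,t,82))
gt=(349.33,237.03)
print("gripT@130",plane(T,gt,130),plane(T,gt,136))
g=T["color"][228:248,304:328];print(g.sum(2)//3)
for p in([565,10.6,44],[565,10.6,54],[560,-74,130]): print(proj(T,p),proj(S,p))
i=S["color"][258:282,298:318].sum(2)//3;print(i)
E
```

```text
2.1 [530.34807019 312.70031086 251.71138186] [-1.07197621  0.61275535  0.68798106  1.92585049 -0.53737854  0.79446284
 -1.31733938] [[0.943, 0.331, -0.0], [0.331, -0.943, -0.0], [-0.0, 0.0, -1.0]]
[[ 0  0  0  0  0  0  0  0  0  0  0  0  0  0  0  0  0  0  0  0  0  0]
 [ 0  0  0  0  0  0  0  0  0  0  0  0  0  0  0  0  0  0  0  0  0  0]
 [ 0  0  0  0  0  0  0  0  0  0  0  0  0  0  0  0  0  0  0  0  0  0]
 [ 0  0  0  0  0  0  0  0  0  0  0  0  0  0  0  0  0  0  0  0  0  0]
 [ 0  0  0  0  0  0  0  0  0  0  0  0 18 21  0  0  0  0  0  0  0  0]
 [ 0  0  0  0  0  0  0  0  2  6  0  5 22 33  6  0  0  0  0  0  0  0]
 [ 0  0  0  0  0 10 23 23 22 15  3  2 16 33 19  0  0  0  0  0  0  0]
 [ 0  0  0  0  0 22 37 33 27 17  6  2  9 27 24  0  0  0  0  0  0  0]
 [ 0  0  0  0  0 25 39 34 28 22 13  2  5 19 18  0  0  0  0  0  0  0]
 [ 0  0  0  0  0 21 38 39 32 24 15  4  1  9  6  0  0  0  0  0  0  0]
 [ 0  0  0  0  0 12 37 35 29 23 14  2  0  0  0  0  0  0  0  0  0  0]
 [ 0  0  0  0  0  0 14 16  9  2  0  0  0  0  0  0  0  0  0  0  0  0]
 [ 0  0  0  0  0  0  0  0  0  0  0  0  0  0  0  0  0  0  0  0  0  0]
 [ 0  
[... 5291 characters left out ...]
 197 199
  198 201]
 [159 154 141 131 127 136 149 169 184 193 198 199 197 199 198 199 201 199
  197 198]
 [162 157 152 145 138 131 132 142 158 172 187 190 197 197 199 197 197 199
  200 197]
 [159 159 155 154 146 145 135 130 131 140 154 171 189 193 199 199 198 198
  198 200]
 [162 159 155 158 153 150 145 130 117 112 120 150 181 196 199 198 199 201
  199 195]
 [159 157 157 153 153 148 136 122 102  89 107 148 182 197 199 199 197 201
  197 196]
 [159 162 156 153 142 128 111  94  82  82 118 162 190 195 195 194 196 199
  197 200]
 [157 159 149 138 118  99  82  72  66  87 135 176 197 197 195 195 196 197
  198 197]
 [154 145 131 108  92  75  66  66  73 101 151 188 198 198 193 199 196 196
  197 197]]
```

>>> step_arm --grip '[1,1,1,1]' --xyz '[[-0.3,0.3,4],[-0.3,0.3,8.1],[-0.3,0.3,8.1],[-0.3,0.3,8.1]]' --rot '[[0,0,0],[0,0,0],[0,0,0],[0,0,0]]'

```text
time: 2.6
tcp_pos: [529.6, 308.8, 172.1]
ee_rot: [0.986, 0.167, 0.001, -0.0]
wrist_force: [0.4, -0.1, 0.1]
grip_width: 85.3
finger_force: 0.0
```

Run:
```python
from h import *
a=snap("scene","s1");b=snap("top","t1");o=env.observe();print(o["tcp_pos"])
r=rot(o["ee_rot"])
for p in([0,0,73],[0,57,60],[0,-57,60],[0,0,0]):
    q=o["tcp_pos"]+r.apply(p);print(p,q.round(1),"S",proj(a,q).round(1),"T",proj(b,q).round(1))
def cr(im,x,y,w,h): return cv2.resize(cv2.convertScaleAbs(im[y:y+h,x:x+w],alpha=1.7),(400,600),interpolation=cv2.INTER_CUBIC)
m=np.hstack([cr(a["color"],154,160,64,96),cr(b["color"],180,212,56,84)])
cv2.imwrite("pics/crop1.png",m[...,::-1])
```

```text
[529.9421534  309.10631416 172.74440973]
[0, 0, 73] [530.2 309.2  99.7] S [186.  209.5] T [207.  248.5]
[0, 57, 60] [548.9 255.4 112.7] S [209.4 207.5] T [226.2 241.2]
[0, -57, 60] [511.3 363.  112.8] S [162.5 200.8] T [186.3 255.2]
[0, 0, 0] [529.9 309.1 172.7] S [184.1 178.6] T [202.8 246.9]
```

View pics/crop1.png

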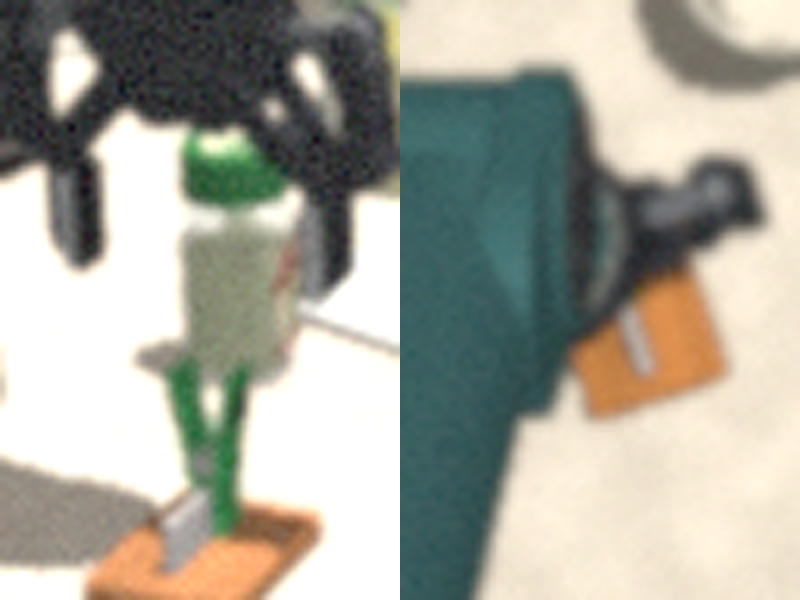

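The scene crop shows the open fingers at S (166,202) and (206,208), matching their projected positions. The clip's tail tops are between them, at about S (187,218).

Run:
```python
from h import *
S=load("s1");T=load("top0")
def green(c,b):
    x,y,X,Y=b;i=c["color"][y:Y,x:X].astype(float);return np.clip(i[...,1]-np.maximum(i[...,0],i[...,2]),0,None)
w=green(S,(176,212,200,250))
for r in range(4,34,3): print(212+r,w[r].astype(int))
ax=np.radians(-70.8);cx=np.array([np.cos(ax),np.sin(ax),0]);cy=np.array([-cx[1],cx[0],0])
for c0 in([530,309],[528,306],[530,304]):
    c0=np.array(c0+[16.]);print(c0[:2])
    for s in(-1,1):
        print(s,"outer top",[proj(S,c0+cx*14*s+cy*k+[0,0,66]).round(1).tolist() for k in(-9,9)],"inner",[proj(S,c0+cx*9*s+cy*k+[0,0,66]).round(1).tolist() for k in(-9,9)],"T",[proj(T,c0+cx*14*s+cy*k+[0,0,66]).round(1).tolist() for k in(-9,9)])
    print("jaw bottom",[proj(S,c0+cx*6+cy*k).round(1).tolist() for k in(-9,9)])
```

```text
216 [0 0 0 0 0 0 0 1 6 6 6 4 4 2 0 2 1 4 2 3 1 0 0 0]
219 [ 0  0  0  0  7 18 23 26 22 14  4  0  3  2 10 16 23 22  9  3  0  0  0  0]
222 [ 0  0  0  0  0 14 28 26 29 19  3  0  0  6 23 22 16  0  0  0  0  0  0  0]
225 [ 0  0  0  0  0  2 23 25 29 24  6  0  0  7 19 18  7  0  0  0  0  0  0  0]
228 [ 0  0  0  0  0  0  6 22 27 25 23 18 19 20 22 18  8  0  0  0  0  0  0  0]
231 [ 0  0  0  0  0  0  3 12 23 16 15 15 21 27 28 22  2  0  0  0  0  0  0  0]
234 [ 0  0  0  0  0  0  0  4 12  4  2  4 22 30 31 20  0  0  0  0  0  0  0  0]
237 [ 0  0  0  0  0  0  0  0  5 16 14 21 26 28 29 16  2  0  0  0  0  0  0  0]
240 [ 0  0  0  0  0  0  0  0  0  0  0  8 22 26 29 15  0  0  0  0  0  0  0  0]
243 [ 0  0  0  0  0  0  0  0  0  0  0  4 22 30 32 15  0  0  0  0  0  0  0  0]
[530. 309.]
-1 outer top [[178.9, 217.6], [182.6, 214.5]] inner [[180.9, 217.9], [184.6, 214.8]] T [[204.2, 253.7], [202.2, 247.6]]
1 outer top [[190.3, 219.3], [193.9, 216.2]] inner [[188.3, 219.0], [191.9, 215.9]] T [[213.8, 250.3], [211.7, 244.2]]
jaw bottom [[188.6, 245.3], [192.1, 241.9]]
[528. 306.]
-1 outer top [[179.2, 218.2], [182.9, 215.1]] inner [[181.2, 218.5], [184.9, 215.4]] T [[205.3, 254.4], [203.3, 248.3]]
1 outer top [[190.7, 219.9], [194.2, 216.8]] inner [[188.6, 219.6], [192.2, 216.5]] T [[214.9, 251.1], [212.8, 244.9]]
jaw bottom [[188.9, 246.0], [192.4, 242.6]]
[530. 304.]
-1 outer top [[180.5, 218.2], [184.1, 215.0]] inner [[182.5, 218.5], [186.2, 215.3]] T [[206.0, 253.7], [204.0, 247.5]]
1 outer top [[192.0, 219.9], [195.5, 216.7]] inner [[189.9, 219.6], [193.5, 216.4]] T [[215.6, 250.3], [213.5, 244.2]]
jaw bottom [[190.2, 246.0], [193.7, 242.6]]
```

>>> step_arm --grip '[1,1,0.5,0,-0.2,-0.2,-0.2,-0.2]' --xyz '[[-0.1,0.1,2.5],[-0.1,0.1,4.9],[-0.1,0.1,4.9],[-0.1,0.1,4.9],[-0.1,0.1,4.9],[-0.1,0.1,4.9],[-0.1,0.1,4.9],[-0.1,0.1,4.9]]' --rot '[[0,0,0],[0,0,0],[0,0,0],[0,0,0],[0,0,0],[0,0,0],[0,0,0],[0,0,0]]' --force 20

```text
time: 3.7
tcp_pos: [528.1, 307.6, 122.0]
ee_rot: [0.986, 0.167, 0.0, -0.0]
wrist_force: [-0.3, -0.1, 0.4]
grip_width: 34.1
finger_force: 0.0
```

>>> step_arm --grip '[-0.3,-0.3,-0.3]' --xyz '[[0,0,0],[0,0,0],[0,0,0]]' --rot '[[0,0,0],[0,0,0],[0,0,0]]'

```text
time: 4.08
tcp_pos: [528.0, 307.9, 121.9]
ee_rot: [0.986, 0.167, -0.0, -0.0]
wrist_force: [-0.1, 0.8, 1.8]
grip_width: 29.9
finger_force: 0.7
```

>>> step_arm --grip '[-0.38,-0.38,-0.38]' --xyz '[[0,0,0],[0,0,0],[0,0,0]]' --rot '[[0,0,0],[0,0,0],[0,0,0]]'

```text
time: 4.45
tcp_pos: [528.2, 307.8, 122.1]
ee_rot: [0.986, 0.167, 0.0, -0.0]
wrist_force: [-0.1, 1.9, 3.3]
grip_width: 26.4
finger_force: 5.0
```

>>> step_arm --grip '[-0.38,-0.38,-0.38]' --xyz '[[0,-0.2,0],[0,-0.2,0],[0,-0.2,0]]' --rot '[[0,0,0],[0,0,0],[0,0,0]]'

```text
time: 4.82
tcp_pos: [527.8, 308.8, 122.0]
ee_rot: [0.986, 0.167, 0.0, 0.0]
wrist_force: [-0.8, -1.1, 3.9]
grip_width: 26.7
finger_force: 5.1
```

>>> step_arm --grip '[-0.46,-0.46,-0.46]' --xyz '[[0,0,0],[0,0,0],[0,0,0]]' --rot '[[0,0,0],[0,0,0],[0,0,0]]'

```text
time: 5.2
tcp_pos: [528.0, 309.0, 122.4]
ee_rot: [0.986, 0.167, 0.0, 0.0]
wrist_force: [-0.3, -1.2, 6.9]
grip_width: 23.2
finger_force: 7.0
```

>>> step_arm --grip '[-0.54,-0.6,-0.7,-0.7,-0.7,-0.7]' --xyz '[[0,0,0],[0,0,0],[0,0,0],[0,0,0],[0,0,0],[0,0,0]]' --rot '[[0,0,0],[0,0,0],[0,0,0],[0,0,0],[0,0,0],[0,0,0]]'

```text
time: 5.95
tcp_pos: [528.2, 309.6, 122.6]
ee_rot: [0.986, 0.167, 0.001, -0.0]
wrist_force: [0.1, 1.2, 6.0]
grip_width: 15.9
finger_force: 23.0
```

Run:
```python
from h import *
a=snap("scene","s2");o=env.observe();print(o["tcp_pos"],o["wrist_force"],o["moment"],o["grip_width"],o["finger_force"])
m=cv2.resize(cv2.convertScaleAbs(a["color"][170:260,150:230],alpha=1.7),(533,600),interpolation=cv2.INTER_CUBIC)
cv2.imwrite("pics/crop2.png",m[...,::-1])
```

```text
[528.26213812 309.64391595 122.6494119 ] [ 0.14342307 -0.44007507  7.13339618] [ 0.01926301  0.06882432 -0.00827153] 15.452497865949104 22.96949654817581
```

View pics/crop2.png

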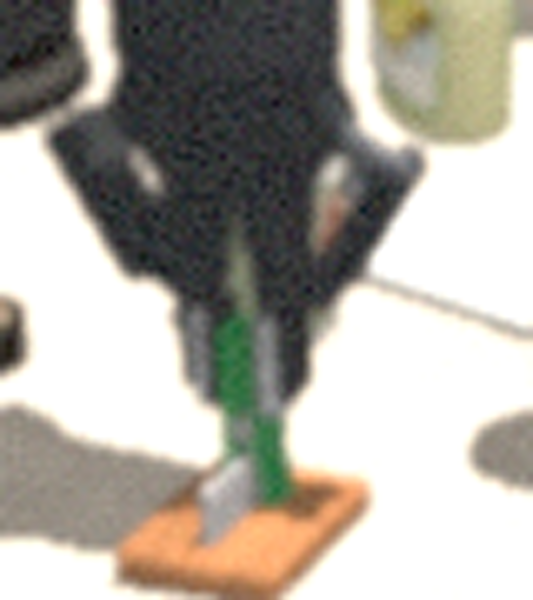

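The clip is held with its tails parallel (width 16 mm) and still over the blade. Lifting now.

>>> step_arm --grip '[-0.7,-0.7,-0.7,-0.7,-0.7]' --xyz '[[0,0,-1],[0,0,-3],[0,0,-8],[0,0,-12],[0,0,-12]]' --rot '[[0,0,0],[0,0,0],[0,0,0],[0,0,0],[0,0,0]]'

```text
time: 6.62
tcp_pos: [529.3, 309.7, 246.1]
ee_rot: [0.986, 0.167, 0.003, -0.001]
wrist_force: [0.1, 0.1, -0.5]
grip_width: 15.9
finger_force: 22.3
```

Run:
```python
from h import *
o=env.observe();print(o["time"],o["tcp_pos"],o["grip_width"],o["wrist_force"],tool([565.8,9.3,240],-95.4))
```

```text
6.625 [529.34336691 309.73242444 246.12268166] 15.894056670136585 [ 0.09443388  0.1123764  -0.49275949] (array([-6.44, 29.57,  0.52]), np.float64(24.6), np.float64(-70.8))
```

>>> step_arm --grip '[-0.7,-0.7,-0.7,-0.7,-0.7,-0.7,-0.7,-0.7,-0.7,-0.7]' --xyz '[[-0.6,3,0],[-1.4,6.5,0],[-2.3,10.5,0.2],[-3.2,14.5,0.4],[-4.1,18.5,0.5],[-5,22.5,0.5],[-5.8,26.5,0.5],[-6.3,29,0.5],[-6.4,29.6,0.5],[-6.4,29.6,0.5]]' --rot '[[0,0,2],[0,0,5],[0,0,8],[0,0,12],[0,0,16],[0,0,20],[0,0,23],[0,0,24.6],[0,0,24.6],[0,0,24.6]]'

```text
time: 7.88
tcp_pos: [563.7, 8.7, 236.3]
ee_rot: [0.999, -0.047, -0.001, -0.0]
wrist_force: [-0.4, 1.0, -0.5]
grip_width: 15.9
finger_force: 22.3
```

>>> step_arm --grip '[-0.7,-0.7,-0.7,-0.7]' --xyz '[[0,0,3],[0,0,6],[0,0,6],[0,0,6]]' --rot '[[0,0,0],[0,0,0],[0,0,0],[0,0,0]]'

```text
time: 8.38
tcp_pos: [564.8, 9.6, 177.4]
ee_rot: [0.999, -0.046, 0.0, -0.0]
wrist_force: [-0.5, -0.9, -0.5]
grip_width: 15.7
finger_force: 22.3
```

Run:
```python
from h import *
a=snap("scene","s3");b=snap("top","t3");o=env.observe();print(o["time"],o["tcp_pos"],o["grip_width"],tool([565.8,9.3,180],-95.4))
m=cv2.resize(cv2.convertScaleAbs(a["color"][195:300,260:400],alpha=1.6),(800,600),interpolation=cv2.INTER_CUBIC)
cv2.imwrite("pics/crop3.png",m[...,::-1])
for d in(100,108):
  p=o["tcp_pos"]-[0,0,d];print(d,proj(a,p))
```

```text
8.475 [565.16535589   9.18657724 178.00451087] 15.838530649631835 (array([ 0.06, -0.02, -0.2 ]), np.float64(0.07), np.float64(-95.33))
100 [306.57371598 251.53850969]
108 [306.42995115 255.09593275]
```

View pics/crop3.png

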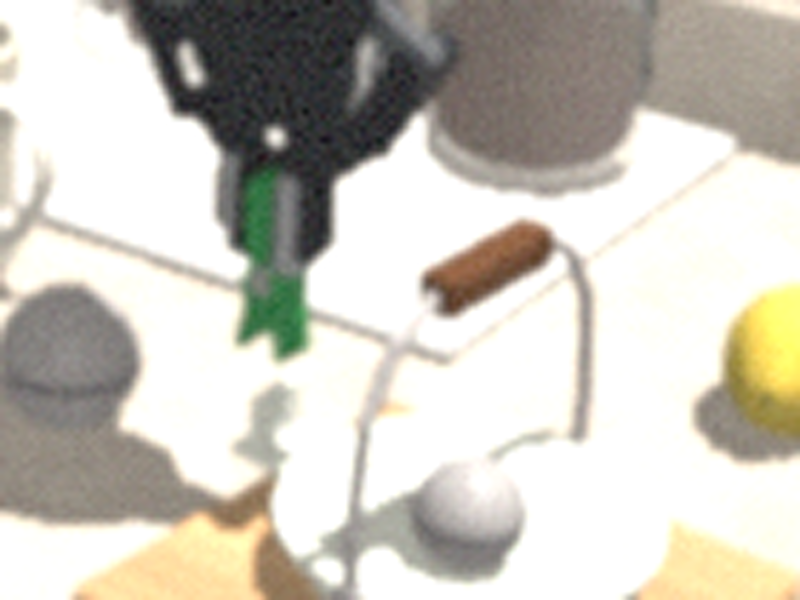

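The clip is hanging open above the tab: its jaw tips are at S (303.5,255) and (310.7,257), and the tab face is at S (307.5,267). I'll compare both against the same camera model, so that its bias cancels.

Run:
```python
from h import *
S=load("s3");S0=load("scene0")
a=np.radians(84.6);dx=np.array([np.cos(a),np.sin(a),0]);dy=np.array([-dx[1],dx[0],0])
c=np.array([565.2,9.2,44])
print("tab corners +-y, z 34..54 (inner face)",[proj(S,c-2*dx+dy*k+[0,0,h]).round(1).tolist() for k in(13,-13) for h in(10,-10)])
print("tab outer corners",[proj(S,c+2*dx+dy*k+[0,0,h]).round(1).tolist() for k in(13,-13) for h in(10,-10)])
t=np.array([565.2,9.2,69.5])
for n,s in(("far",1),("near",-1)): print(n,"inner tip",[proj(S,t+s*7*dx+dy*k).round(1).tolist() for k in(9,-9)],"outer(11)",[proj(S,t+s*11*dx+dy*k).round(1).tolist() for k in(9,-9)])
i=S["color"].astype(float);g=np.clip(i[...,1]-np.maximum(i[...,0],i[...,2]),0,None)
print("green rows");print(g[240:262,298:320].astype(int))
print("gray now");print(i[262:276,298:318].mean(2).astype(int))
```

```text
tab corners +-y, z 34..54 (inner face) [[302.8, 264.8], [302.4, 273.6], [311.0, 260.2], [310.6, 268.8]]
tab outer corners [[301.2, 264.1], [300.9, 272.9], [309.5, 259.5], [309.1, 268.2]]
far inner tip [[300.8, 255.7], [306.6, 252.6]] outer(11) [[299.3, 255.1], [305.0, 252.0]]
near inner tip [[306.3, 258.0], [312.0, 254.9]] outer(11) [[307.9, 258.7], [313.6, 255.6]]
green rows
[[ 0  0  0  0  0 10 22 26 23  9  2  0  1  1  0  1  0  0  0  0  0  0]
 [ 0  0  0  0  0  9 16 14 11 11  1  1  3  0  0  1  0  0  0  0  0  0]
 [ 0  0  0  0  3  9  9  6 10  9  9  6  3  6  5  4  0  0  0  0  0  0]
 [ 0  0  0  0  4  9  4  1  4 19 20 15 11 12 13  5  0  0  0  0  0  0]
 [ 0  0  0  0  7 12  1  3  6 21 27 26 24 27 19  9  0  0  0  0  0  0]
 [ 0  0  0  0  8 13  9  2  5 17 28 32 26 28 25  9  0  0  0  0  0  0]
 [ 0  0  0  0  2 18 16 11 12 22 30 29 31 29 22 11  0  0  0  0  0  0]
 [ 0  0  0  0  0 19 20 23 24 26 31 29 28 33 24 15  0  0  0  0  0  0]
 [ 0  0  0  0  3 21 26 27 27 29 32 33 29 31 30 19  4  0  0  0  0  0]
 [ 0  0  0  0  3 22 34 25 30 30 28 28 27 34 38 30  6  0  0  0  0  0]
 [ 0  0  0  0  6 22 31 28 26 30
[... 1297 characters left out ...]
 174 172
  170 170]
 [180 179 182 182 168 146 121 108 103 108 117 127 137 152 169 180 182 174
  175 173]
 [176 181 177 179 169 149 120 107 109 113 130 144 153 175 193 204 195 185
  179 177]
 [176 176 177 173 161 138 118 108 109 119 144 168 185 198 210 214 208 201
  198 190]
 [177 176 165 155 141 124 114 107 105 119 153 186 205 211 213 217 215 212
  210 206]
 [173 168 153 130 116 111 110 109 106 116 144 182 198 212 216 213 212 215
  213 215]
 [178 168 143 123 113 110 109 108 104 105 125 147 169 191 209 214 217 216
  216 215]
 [175 172 153 135 123 117 111 107 106 104 110 117 142 177 203 213 215 216
  218 217]
 [174 173 164 157 148 135 124 116 109 108 112 126 150 187 208 215 216 216
  215 215]]
```

>>> step_arm --grip '[-0.7,-0.7,-0.7,-0.7,-0.7,-0.7]' --xyz '[[0,0,1],[0,0,1.6],[0,0,2],[0,0,2.4],[0,0,2.4],[0,0,2.4]]' --rot '[[0,0,0],[0,0,0],[0,0,0],[0,0,0],[0,0,0],[0,0,0]]'

```text
time: 9.22
tcp_pos: [564.6, 8.8, 153.0]
ee_rot: [0.999, -0.047, 0.0, 0.0]
wrist_force: [-0.4, 0.1, 0.0]
grip_width: 15.9
finger_force: 22.3
```

>>> step_arm --grip '[-0.7,-0.7,-0.7,-0.7]' --xyz '[[0,0,0.3],[0,0,0.6],[0,0,0.9],[0,0,0.9]]' --rot '[[0,0,0],[0,0,0],[0,0,0],[0,0,0]]'

```text
time: 9.72
tcp_pos: [564.3, 8.9, 143.6]
ee_rot: [0.999, -0.047, -0.0, -0.0]
wrist_force: [-0.7, 0.1, -0.3]
grip_width: 15.8
finger_force: 22.3
```

Run:
```python
from h import *
a=snap("scene","s4");o=env.observe();print(o["time"],o["tcp_pos"],o["grip_width"],o["wrist_force"],o["moment"])
m=cv2.resize(cv2.convertScaleAbs(a["color"][215:290,270:370],alpha=1.3),(800,600),interpolation=cv2.INTER_CUBIC)
cv2.imwrite("pics/crop4.png",m[...,::-1])
```

```text
9.775 [564.40752956   8.87527163 143.76621607] 15.839726472325736 [ 0.659993    0.09803907 -0.61671412] [-0.04925779  0.05601103 -0.00201118]
```

View pics/crop4.png

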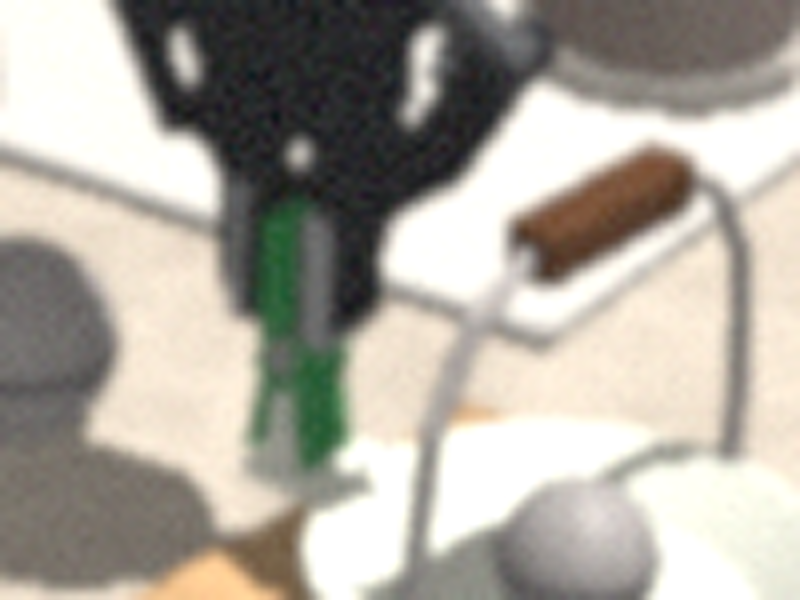

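The tab's grey end shows between the two green jaws at crop (283,430), and there is no contact force. Releasing now.

>>> step_arm --grip '[-0.55,-0.45,-0.35,-0.2,0.1,0.1,0.1,0.1]' --xyz '[[0,0,0],[0,0,0],[0,0,0],[0,0,0],[0,0,0],[0,0,0],[0,0,0],[0,0,0]]' --rot '[[0,0,0],[0,0,0],[0,0,0],[0,0,0],[0,0,0],[0,0,0],[0,0,0],[0,0,0]]'

```text
time: 10.78
tcp_pos: [564.5, 8.9, 143.9]
ee_rot: [0.999, -0.047, 0.0, -0.0]
wrist_force: [-0.7, 1.0, 0.8]
grip_width: 47.1
finger_force: 0.0
```

>>> step_arm --grip '[0.1,0.1,0.1,0.1,0.1,0.1]' --xyz '[[0,0,-2],[0,0,-5],[0,0,-9],[0,0,-12],[0,0,-12],[0,0,-12]]' --rot '[[0,0,0],[0,0,0],[0,0,0],[0,0,0],[0,0,0],[0,0,0]]'

```text
time: 11.52
tcp_pos: [564.0, 9.1, 264.1]
ee_rot: [0.999, -0.047, -0.0, -0.0]
wrist_force: [0.5, -0.5, -0.3]
grip_width: 47.1
finger_force: 0.0
```

Run:
```python
from h import *
a=snap("scene","s5");b=snap("top","t5");o=env.observe();print(o["time"],o["tcp_pos"],o["grip_width"],o["wrist_force"],tool([558.3,-75.5,230],-95.4),o["joint_positions"])
cr=lambda im,x,y,w,h:cv2.resize(cv2.convertScaleAbs(im[y:y+h,x:x+w],alpha=1.4),(400,400),interpolation=cv2.INTER_CUBIC)
cv2.imwrite("pics/crop5.png",np.hstack([cr(a["color"],280,215,90,90),cr(b["color"],296,195,90,90)])[...,::-1])
def cen(c,lo,hi,box):
    h=cv2.cvtColor(c["color"],cv2.COLOR_RGB2HSV);m=cv2.inRange(h,lo,hi);x,y,X,Y=box;n,l,s,ce=cv2.connectedComponentsWithStats(m[y:Y,x:X]);i=1+s[1:,4].argmax();return ce[i]+[x,y],s[i]
g=cen(a,(0,60,10),(14,255,110),(325,225,365,255));print("gripS",g)
try:
    t=cen(b,(0,70,15),(14,255,110),(335,215,362,255));print("gripT",t,tri(b,t[0],a,g[0]))
except Exception as e: print(e)
```

```text
11.625 [563.7329199    9.11262692 263.18917681] 46.61789173225662 [-0.23707756  0.23696502  0.17133082] (array([0.26, 8.47, 3.32]), np.float64(0.03), np.float64(-95.37)) [-0.6572789   0.56929772  0.80558049  2.03334054 -0.5837043   0.78298622
 -1.16320861]
gripS (array([345.03592814, 240.90419162]), array([  9,   9,  22,  16, 167], dtype=int32))
attempt to get argmax of an empty sequence
```

View pics/crop5.png

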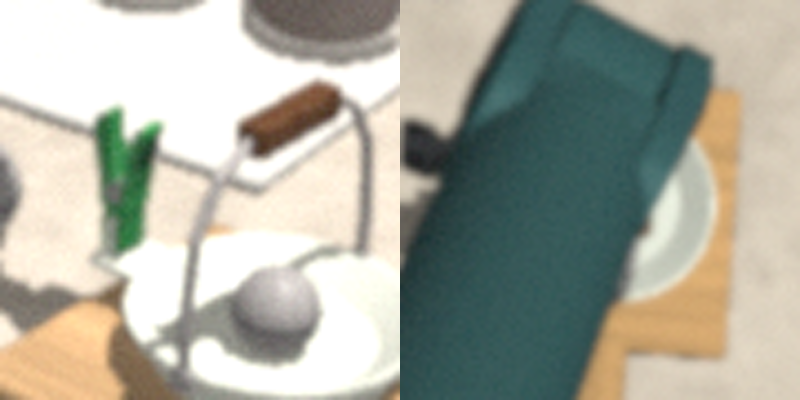

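The clip stands clamped on the tab at S (307,248), and the dish, ball and grip haven't moved. Next is the grip.

>>> step_arm --grip '[0.3,0.3,0.3,0.3,0.3]' --xyz '[[0,3,0],[0.1,6,0],[0.2,8.5,1],[0.2,8.5,2.3],[0.2,8.5,2.3]]' --rot '[[0,0,0],[0,0,0],[0,0,0],[0,0,0],[0,0,0]]'

```text
time: 12.25
tcp_pos: [557.5, -74.7, 239.1]
ee_rot: [0.999, -0.047, -0.002, -0.001]
wrist_force: [-0.3, 0.1, 0.3]
grip_width: 55.7
finger_force: 0.0
```

Run:
```python
from h import *
o=env.observe();print(o["time"],o["tcp_pos"],tool([557.5,-75.5,184],-95.4))
```

```text
12.25 [557.53777017 -74.74804871 239.07928045] (array([0.03, 0.08, 5.51]), np.float64(0.05), np.float64(-95.35))
```

>>> step_arm --grip '[0.3,0.3,0.3,0.0,-0.2,-0.4,-0.4]' --xyz '[[0,0.1,2],[0,0.1,4],[0,0.1,5.5],[0,0.1,5.5],[0,0.1,5.5],[0,0.1,5.5],[0,0.1,5.5]]' --rot '[[0,0,0],[0,0,0],[0,0,0],[0,0,0],[0,0,0],[0,0,0],[0,0,0]]'

```text
time: 13.12
tcp_pos: [558.7, -77.0, 186.5]
ee_rot: [0.999, -0.047, 0.001, 0.0]
wrist_force: [-0.1, -0.3, -0.3]
grip_width: 25.6
finger_force: 0.0
```

>>> step_arm --grip '[-0.5,-0.54,-0.54]' --xyz '[[0,0,0],[0,0,0],[0,0,0]]' --rot '[[0,0,0],[0,0,0],[0,0,0]]' --force 20

```text
time: 13.5
tcp_pos: [558.4, -76.9, 186.0]
ee_rot: [0.999, -0.047, 0.0, -0.0]
wrist_force: [0.2, 0.0, 0.0]
grip_width: 19.7
finger_force: 0.0
```

Run:
```python
from h import *
c=snap("scene","s6");o=env.observe();print(o["time"],o["tcp_pos"],o["wrist_force"],o["grip_width"])
m=cv2.resize(cv2.convertScaleAbs(c["color"][185:275,300:390],alpha=1.5),(600,600),interpolation=cv2.INTER_CUBIC);cv2.imwrite("pics/crop6.png",m[...,::-1])
```

```text
13.55 [558.38828081 -76.94410822 185.92250304] [-0.51056535 -0.29251855  0.28990726] 19.755115142328766
```

View pics/crop6.png

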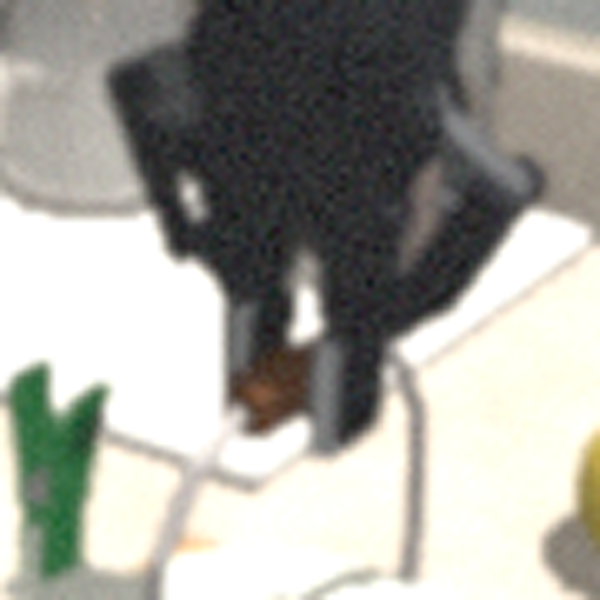

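The dark bar sits between the pads, with no contact at 19.7 mm opening, so it's centred. Closing, then a small lift.

>>> step_arm --grip '[-0.58,-0.62,-0.7,-0.8]' --xyz '[[0,0,0],[0,0,0],[0,0,0],[0,0,0]]' --rot '[[0,0,0],[0,0,0],[0,0,0],[0,0,0]]'

```text
time: 14.05
tcp_pos: [558.4, -76.4, 185.9]
ee_rot: [0.999, -0.047, -0.0, -0.0]
wrist_force: [-0.4, 2.4, 0.9]
grip_width: 15.6
finger_force: 21.5
```

>>> step_arm --grip '[-0.8,-0.8,-0.8]' --xyz '[[0,0,0],[0,0,0],[0,0,0]]' --rot '[[0,0,0],[0,0,0],[0,0,0]]' --force 90

```text
time: 14.42
tcp_pos: [558.6, -76.7, 186.1]
ee_rot: [0.999, -0.047, 0.0, -0.0]
wrist_force: [-0.2, 2.5, 4.0]
grip_width: 13.8
finger_force: 88.7
```

>>> step_arm --grip '[-0.8,-0.8,-0.8,-0.8,-0.8,-0.8,-0.8,-0.8,-0.8,-0.8]' --xyz '[[0,0,-0.1],[0,0,-0.3],[0,0,-0.6],[0,0,-1],[0,0,-1.4],[0,0,-1.7],[0,0,-1.9],[0,0,-2],[0,0,-2],[0,0,-2]]' --rot '[[0,0,0],[0,0,0],[0,0,0],[0,0,0],[0,0,0],[0,0,0],[0,0,0],[0,0,0],[0,0,0],[0,0,0]]'

```text
time: 15.68
tcp_pos: [558.3, -76.9, 205.8]
ee_rot: [0.999, -0.047, -0.0, -0.0]
wrist_force: [0.0, 0.3, -5.8]
grip_width: 14.2
finger_force: 87.8
```

Run:
```python
from h import *
c=snap("scene","s7");o=env.observe();print(o["time"],o["tcp_pos"],o["wrist_force"],o["moment"],o["grip_width"],o["finger_force"])
m=cv2.resize(cv2.convertScaleAbs(c["color"][200:320,270:400],alpha=1.4),(650,600),interpolation=cv2.INTER_CUBIC);cv2.imwrite("pics/crop7.png",m[...,::-1])
```

```text
15.725 [558.33547198 -76.92143418 205.81276831] [-0.30202253  0.02993263 -4.19409376] [-0.03944293 -0.05636806  0.03144152] 14.14804452275888 87.81323790550232
```

View pics/crop7.png

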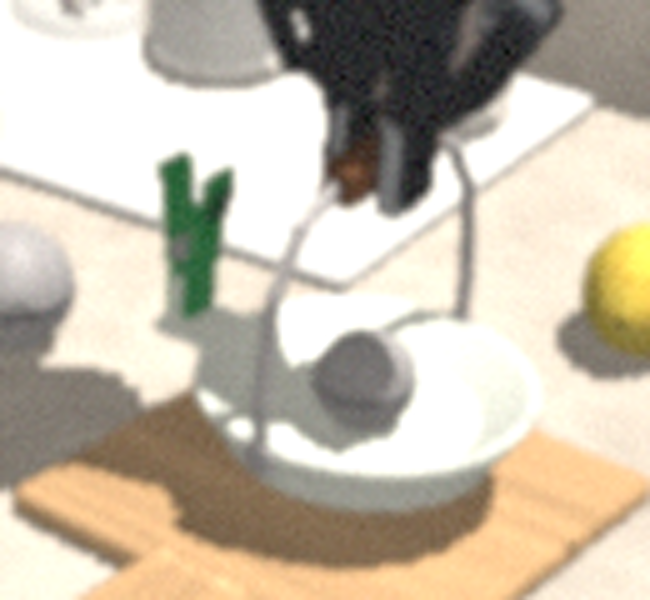

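The dish is lifted and looks level, with the ball in the middle at crop (362,385) and the clip upright on the tab at crop (195,240). Raising and turning slowly.

>>> step_arm --grip '[-0.8,-0.8,-0.8,-0.8,-0.8,-0.8,-0.8,-0.8,-0.8,-0.8]' --xyz '[[0,0,-0.2],[0,0,-0.7],[0,0,-1.6],[0,0,-2.8],[0,0,-4],[0,0,-5.2],[0,0,-6.4],[0,0,-7.3],[0,0,-7.8],[0,0,-8]]' --rot '[[0,0,0],[0,0,0],[0,0,0],[0,0,0],[0,0,0],[0,0,0],[0,0,0],[0,0,0],[0,0,0],[0,0,0]]'

```text
time: 16.98
tcp_pos: [558.4, -76.9, 286.1]
ee_rot: [0.999, -0.047, 0.0, -0.0]
wrist_force: [-0.4, 0.0, -3.7]
grip_width: 14.4
finger_force: 87.9
```

>>> step_arm --grip '[-0.8,-0.8,-0.8,-0.8,-0.8,-0.8,-0.8,-0.8,-0.8,-0.8]' --xyz '[[0,0,0],[0,0,0],[0,0,0],[0,0,0],[0,0,0],[0,0,0],[0,0,0],[0,0,0],[0,0,0],[0,0,0]]' --rot '[[0,0,-0.5],[0,0,-1.5],[0,0,-3],[0,0,-5],[0,0,-7.5],[0,0,-10],[0,0,-12.5],[0,0,-15],[0,0,-17.5],[0,0,-20]]'

```text
time: 18.23
tcp_pos: [558.4, -77.0, 285.9]
ee_rot: [0.992, 0.129, 0.0, 0.0]
wrist_force: [-0.0, 0.2, -4.4]
grip_width: 14.4
finger_force: 87.9
```

Run:
```python
from h import *
o=env.observe();print(o["time"],o["tcp_pos"],o["joint_positions"],o["qvel"].round(2),tool([558,-76,286],-5.4),rot(o["ee_rot"]).as_matrix()[2].round(4))
```

```text
18.225 [558.39337332 -76.9693239  285.93934033] [-0.46112175  0.50420886  0.72523039  2.01418223 -0.46688455  0.79226817
 -0.77365746] [ 0.06 -0.03 -0.1  -0.    0.07 -0.02  0.25] (array([-0.01, -0.1 , -0.01]), np.float64(-69.81), np.float64(-75.21)) [ 1.e-04  0.e+00 -1.e+00]
```

>>> step_arm --grip '[-0.8,-0.8,-0.8,-0.8,-0.8,-0.8,-0.8,-0.8,-0.8,-0.8]' --xyz '[[0,0,0],[0,0,0],[0,0,0],[0,0,0],[0,0,0],[0,0,0],[0,0,0],[0,0,0],[0,0,0],[0,0,0]]' --rot '[[0,0,-2.5],[0,0,-5],[0,0,-7.5],[0,0,-10],[0,0,-12.5],[0,0,-15],[0,0,-17.5],[0,0,-20],[0,0,-22.5],[0,0,-25]]'

```text
time: 19.48
tcp_pos: [558.4, -77.0, 285.9]
ee_rot: [0.94, 0.34, 0.0, 0.0]
wrist_force: [0.6, -0.8, -4.5]
grip_width: 14.3
finger_force: 87.9
```

>>> step_arm --grip '[-0.8,-0.8,-0.8,-0.8,-0.8,-0.8,-0.8,-0.8,-0.8,-0.8]' --xyz '[[0,0,0],[0,0,0],[0,0,0],[0,0,0],[0,0,0],[0,0,0],[0,0,0],[0,0,0],[0,0,0],[0,0,0]]' --rot '[[0,0,-2.5],[0,0,-5],[0,0,-7.5],[0,0,-10],[0,0,-12.5],[0,0,-15],[0,0,-17.5],[0,0,-20],[0,0,-22.5],[0,0,-25]]'

```text
time: 20.72
tcp_pos: [558.4, -77.0, 285.9]
ee_rot: [0.844, 0.536, 0.0, 0.0]
wrist_force: [-0.2, -0.5, -4.6]
grip_width: 14.3
finger_force: 87.9
```

>>> step_arm --grip '[-0.8,-0.8,-0.8,-0.8,-0.8,-0.8,-0.8,-0.8,-0.8,-0.8]' --xyz '[[0,0,0],[0,0,0],[0,0,0],[0,0,0],[0,0,0],[0,0,0],[0,0,0],[0,0,0],[0,0,0],[0,0,0]]' --rot '[[0,0,-2.5],[0,0,-5],[0,0,-7.5],[0,0,-10],[0,0,-12.5],[0,0,-15],[0,0,-17],[0,0,-18.5],[0,0,-19.5],[0,0,-20]]'

```text
time: 21.98
tcp_pos: [558.4, -77.0, 285.9]
ee_rot: [0.739, 0.673, 0.0, 0.0]
wrist_force: [0.1, -0.5, -5.1]
grip_width: 14.2
finger_force: 87.9
```

>>> step_arm --grip '[-0.8,-0.8,-0.8,-0.8,-0.8,-0.8,-0.8,-0.8,-0.8,-0.8]' --xyz '[[0,0,0],[0,0,0],[0,0,0],[0,0,0],[0,0,0],[0,0,0],[0,0,0],[0,0,0],[0,0,0],[0,0,0]]' --rot '[[0,0,0],[0,0,0],[0,0,0],[0,0,0],[0,0,0],[0,0,0],[0,0,0],[0,0,0],[0,0,0],[0,0,0]]'

```text
time: 23.22
tcp_pos: [558.4, -76.9, 285.9]
ee_rot: [0.739, 0.673, -0.0, 0.0]
wrist_force: [0.4, -0.3, -3.8]
grip_width: 14.7
finger_force: 87.9
```

Run:
```python
from h import *
c=snap("scene","s8");t=snap("top","t8");o=env.observe();print(o["time"],o["tcp_pos"],o["qvel"].round(3),o["wrist_force"],tool([558.4,-77,286],-5.4),o["finger_force"])
# ball, dish, clip in S: dish underside expected z = 112
def comp(m,box,k=1):
    x,y,X,Y=box;n,l,s,ce=cv2.connectedComponentsWithStats(m[y:Y,x:X]);i=1+np.argsort(-s[1:,4])[:k];return [( (ce[j]+[x,y]).round(1).tolist(),(s[j]+[x,y,0,0,0]).tolist()) for j in i]
h=cv2.cvtColor(c["color"],cv2.COLOR_RGB2HSV)
print("clip",comp(cv2.inRange(h,(45,90,20),(85,255,255)),(250,180,420,330),2))
print("dish bright",comp(cv2.inRange(h,(0,0,150),(180,45,255)),(280,200,410,310),3))
a=np.radians(174.6);dx=np.array([np.cos(a),np.sin(a),0]);dz=286-186+12.
D=np.array([558.4,-77,dz])
print("pred clip mid",proj(c,D+85*dx+[0,0,57]),"clip top",proj(c,D+85*dx+[0,0,90]),"tip",proj(c,D+85*dx+[0,0,24]),"ball",proj(c,D+[0,0,27]),"rim",[proj(c,D+66*np.array([np.cos(q),np.sin(q),0])+[0,0,26]).round(1).tolist() for q in np.arange(8)*np.pi/4])
b=proj(c,D+[0,0,27]).astype(int);print(c["color"][b[1]-14:b[1]+16:2,b[0]-18:b[0]+20:2].mean(2).astype(int))
```

```text
23.325 [558.38946269 -76.96195512 285.91238462] [-0.001  0.001 -0.    -0.     0.007  0.    -0.011] [-0.24657325  0.30203778 -4.64736392] (array([-0.  ,  0.  , -0.01]), np.float64(0.02), np.float64(-5.38)) 87.87529349327087
clip [([317.2, 235.0], [311, 218, 15, 38, 333]), ([410.0, 247.0], [409, 246, 3, 3, 3])]
dish bright [([355.2, 258.2], [280, 216, 130, 94, 4343]), ([294.0, 222.9], [280, 200, 35, 47, 1079]), ([329.2, 213.4], [321, 202, 14, 24, 208])]
pred clip mid [316.6154049  237.38231298] clip top [317.4622267  219.84930879] tip [315.79237563 254.4162953 ] ball [344.46625063 237.13426728] rim [[361.6, 225.7], [335.8, 222.7], [314.5, 228.1], [309.4, 239.5], [325.5, 250.8], [354.2, 254.4], [376.6, 247.8], [378.7, 235.8]]
[[112 194 194 178 134 105 104 112 132 168 154 141 127 115  98  87  86  86
   97]
 [ 91 147 134 116 111 111 109 107 131 198 214 210 207 196 186 177 168 146
  130]
 [ 97 110 113 109 110 112 109 105 102 148 189 200 205 201 200 201 195 196
  180]
 [102 110 112 111 109 112 100  84  80  87  99 134 174 193 197 197 192 193
  196]
 [104 109 111 108 112  96  80  78  78  79  79 107 152 168 194 197 196 195
  190]
 [108 113 111 114 103  78  81  82  82  84  89  99 147 149 178 195 192 192
  188]
 [111 109 108 110  87  85  97 108 104 122 125  86 124 143 157 194 193 192
  186]
 [106 102 109 103  82  86 106 114 120 128 128  96  98 129 144 202 204 196
  187]
 [105 110 105 103  80  79  90 103 107 113 119 105  85 109 125 197 211 212
  201]
 [101 105 108 104  83  66  75  85  93 101 105 105  81  89 131 209 210 213
  211]
 [105 101 104 106  97  79  72  71  74  76  71  76  71  87 173 212 211 212
  209]
 [105 106 105 107 103  87  75  79  79  79  76  79  78 149 202 209 209 208
  211]
 [190 190 170 136 106  99  89  82  78  79  80  81  94 187 209 211 209 208
  210]
 [213 216 213 197 168 133 108 101  99  98  98 106 146 197 208 208 210 209
  209]
 [170 195 207 214 212 203 188 186 176 173 175 145 165 160 182 193 195 201
  206]]
```

Run:
```python
from h import *
def clip(c,box):
    h=cv2.cvtColor(c["color"],cv2.COLOR_RGB2HSV);m=cv2.inRange(h,(45,90,20),(85,255,255));x,y,X,Y=box
    n,l,s,ce=cv2.connectedComponentsWithStats(m[y:Y,x:X]);i=1+s[1:,4].argmax();return ce[i]+[x,y]
def ball(c,p):
    x,y=np.array(p).astype(int);g=cv2.cvtColor(c["color"],cv2.COLOR_RGB2GRAY)[y-25:y+25,x-25:x+25];g=cv2.resize(g,None,fx=4,fy=4,interpolation=cv2.INTER_CUBIC)
    k=cv2.HoughCircles(g,cv2.HOUGH_GRADIENT,1,200,param1=80,param2=12,minRadius=32,maxRadius=46);return None if k is None else k[0,0]/4+[x-25,y-25,0]
for f,ang,z in(("s5",84.6,12),("s7",84.6,31.8),("s8",174.6,112)):
    c=load(f);a=np.radians(ang);D=np.array([558.4,-76.5,z]);p=D+85*np.array([np.cos(a),np.sin(a),0])
    print(f,"clip-pred",clip(c,(280,190,325,265))-proj(c,p+[0,0,57]),"ball",ball(c,proj(c,D+[0,0,27])),proj(c,D+[0,0,27]))
```

```text
s5 clip-pred [ 0.71537288 -3.47188749] ball [340.875      285.625       11.35000038] [340.89841321 283.7447487 ]
s7 clip-pred [ 0.85967497 -0.37010013] ball [342.875 275.625  10.25 ] [341.53783266 274.79289284]
s8 clip-pred [ 0.69663608 -2.12254416] ball [344.125      238.375       11.07499981] [344.23129803 237.05971144]
```

Run:
```python
from h import *
from scipy.optimize import least_squares
def pts(c):
    i=c["color"].astype(float);g=np.clip(i[...,1]-np.maximum(i[...,0],i[...,2])-6,0,None)[190:270,285:330]
    r=g.sum(1);R_=np.arange(190,270);n=r.max();top=R_[np.argmax(r>.35*n)];bot=R_[len(r)-1-np.argmax(r[::-1]>.35*n)]
    yy,xx=np.mgrid[190:270,285:330];return top,bot,np.array([(g*xx).sum()/g.sum(),(g*yy).sum()/g.sum()]),g
for f,ang,z in(("s5",84.6,12),("s7",84.6,31.8),("s8",174.6,112)):
    c=load(f);a=np.radians(ang);d=np.array([np.cos(a),np.sin(a),0]);D=np.array([558.4,-76.5,z])
    top,bot,ce,g=pts(c)
    P=lambda th,h,r=85:proj(c,D+[0,0,118]+d*(r*np.cos(th)-(118-h)*-np.sin(th)*-1*1.0 if 0 else r*np.cos(th)+(h-118)*np.sin(th))+np.array([0,0,1])*((h-118)*np.cos(th)-r*np.sin(th)))
    print(f,"rows",top,bot,"cen",ce.round(2),"| th0",P(0,90).round(1),P(0,24).round(1),P(0,57).round(1),"| th.06",P(.06,90).round(1),P(.06,24).round(1),P(.06,57).round(1))
    # white ear/dish rim: left-most and right-most, lowest bright rows
    h=cv2.cvtColor(c["color"],cv2.COLOR_RGB2HSV);m=cv2.inRange(h,(20,0,140),(95,40,255))
    q=[proj(c,D+66*np.array([np.cos(t),np.sin(t),0])+[0,0,26]) for t in np.linspace(0,6.28,200)];q=np.array(q)
    x=int(q[:,0].mean());print(" rim pred right",q[:,0].max().round(1),"bottom",q[:,1].max().round(1),"x",x,"gray right",c["color"][int(q[q[:,0].argmax(),1]),int(q[:,0].max())-6:int(q[:,0].max())+8].mean(1).astype(int),"down",c["color"][int(q[:,1].max())-6:int(q[:,1].max())+16,x].mean(1).astype(int))
```

```text
s5 rows 241 269 cen [307.86 253.38] | th0 [307.8 240.7] [306.6 269.9] [307.2 255.5] | th.06 [308.4 243.2] [308.7 273. ] [308.6 258.3]
 rim pred right 375.5 bottom 303.4 x 341 gray right [167 168 166 169 168 177 186 176 154 147 148 155 161 163] down [149 186 202 205 201 195 167 133 108 104 102 102 102  96  86  77  92 119
 134 138 140 141]
s7 rows 233 261 cen [308.18 246.01] | th0 [308.2 231.6] [307.  261.3] [307.6 246.6] | th.06 [308.8 234.2] [309.1 264.4] [309.  249.5]
 rim pred right 376.5 bottom 294.0 x 341 gray right [175 176 171 177 175 182 199 198 184 176 174 174 173 181] down [129 173 199 213 211 202 162 127 111 108 107 111 108 105  89  77  76  75
  73  74  75  74]
s8 rows 220 253 cen [317.68 234.72] | th0 [317.2 219.8] [315.6 254.3] [316.4 237.3] | th.06 [317.8 222.2] [317.5 255.7] [317.6 239.2]
 rim pred right 380.3 bottom 254.5 x 344 gray right [130  97 100 134 173 192 183 171 167 166 164 167 164 167] down [ 86  98 126 173 202 211 199 163 125 112 104 106 105 105 111 133 161 175
 173 171 174 170]
```

```bash
python3 -c "
from h import *
print(env.hand_in())"
```

```text
the job is handed in; nothing more can be done
None
```

The job is handed in, but no verdict came back: the clip is on the dish's tab, and the arm is holding the dish still about 10 cm above the board, 12 mm from its centre. The tab is turned over the board's handle, the images put the tilt at about 0.03 rad or less, the tea ball is in the middle, and I didn't check the mug, spice jar, lemon and teaspoon after the moves.

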